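# Clamp the offcut in the quick-action vise

## Robot

A 7-joint arm with a two-finger parallel gripper is mounted at the origin on a cart in front of the work surface, level with it; the furniture and walls round the work are solid. World frame = base frame: x ahead of the robot, y to its left, z up, the work surface at z = 0. Lengths are in m, angles in rad, forces in N, time in s.
With the tool pointing down it reaches from about 0.35 to 0.9 m from the base axis. Payload 19.9 kg.
Tool frame: the origin (TCP) lies between the finger pads; the fingertips stand 22 mm ahead of it and the grasp point (between the pads) lies 3 mm ahead of it (robot.nose_length is the distance from the TCP to the fingertips, in m); z points along the fingers, y is the line along which they close (so a half turn about z gives the same grasp; the last joint's range is limited). The gripper opens to 85 mm and grips with 20 to 120 N. Pads are 22 mm wide; open, the fingers measure 114 mm over their backs; the gripper's body (76 mm by 85 mm) begins 54 mm behind the grasp point. The pads swing forward as they close: fully open they stand 13 mm farther back than shut.
Start: joints at [-1.312, 0.417, -0.01, 1.614, 0.005, 1.111, -0.053], TCP at [0.185, 0.597, 0.253] pointing down, gripper open.
Joint ranges: [-2.81, 2.81], [-0.39, 2.02], [-1.27, 1.25], [0.06, 2.57], [-1.19, 4.33], [0.19, 2], [-2.82, 2.82]. Speed limits (rad/s): [1.89, 1.89, 2.39, 2.39, 3.01, 3.01, 3.01].

## Interface

Orientations are given as a 3x3 rotation matrix whose columns are the frame's x, y, z axes.
In Python, from workcell import robot gives the robot as it stands.
- The arm moves only by the shell command python3 drive.py 'ROWS' [OPENING] [FORCE]. ROWS is a JSON object whose key "ticks" holds a list of rows, 1 to 20 of them, each of 6 numbers: dx, dy, dz in m, then a rotation vector rx, ry, rz in rad; each row shifts and turns the commanded pose from where the row before left it, along the tool's axes as they then stand; what a row does not reach is not made up. A row lasts 1/8 s, in which the tool goes at most 0.0625 m and 0.188 rad, less where a joint would pass 70% of its speed; a pose out of reach is approached as far as the arm can. OPENING is the opening from 0.0 (shut) to 1.0 (fully open), set as the command begins (- or left out keeps the last). The fingers move at their own pace and stop on an object; FORCE is the grip in N (left out, the last holds). Time passes only in rows, so rows that do not move let the fingers close. It prints the time, the measured TCP pose, the force, the opening and the grip force at its end. Input that does not fit is refused with a message, and nothing moves.
- robot.get_obs(): the state, without advancing time (a new reading comes with each control period).
- robot.read_camera(name): name is "scene" or "side" or "wrist"; returns the picture (420x560x3 uint8, red, green, blue); there is no depth.
- robot.calibration(name): a dict with "mtx" (3x3 intrinsics, pixels), "distortion" ([k1, k2, p1, p2, k3] as OpenCV has them; the pictures are not rectified), "R" (3x3) and "t" (3): a world point X has camera coordinates R X + t. Camera axes: x right, y down, z forward; pixel columns grow to the right and rows downward; lengths in m; the calibration is good to about 2 mm. A picture is of the moment at which its call begins: read the wrist's pose just before it. calibration takes no time and is no camera call; for the wrist camera it gives the pose at the moment of the call.
- robot.finish_job(): hands the job in; it is judged then, once.
The state is a dict: "clock": time; "qpos": joint angles; "joint_vel": joint speeds; "joint_efforts": joint torques, N m; "tool_pos": TCP position; "ee_rot": TCP orientation; "wrist_force": force on the tool from outside, world axes, zero at the start; "torque": the same for the moment, N m; "width": opening from 0.0 (shut) to 1.0 (fully open); "finger_force": force on a finger pad.
Only numpy, scipy, OpenCV 4.12 (cv2) and the standard library are available. Lean on these libraries where they do the work, as an engineer would, in place of code of your own. Each camera call takes 0.05 s, during which the arm holds its last target. There are 200 camera calls.

## Task

Clamp the short square offcut in the vise for planing: slide the moving jaw well back by its upright grip, lay the offcut midway along the jaws, flat on the two parallels and against the fixed jaw, then slide the moving jaw up snug and only then throw the lever fully over to lock it. Let go, and leave the flat offcut and the sanding block where they lie.

Things in the scene. Friction and masses are not known exactly. Their poses are not given: they have to be found in the camera images.
- vise: Grey machine vise fixed on the bench, 250 mm long (x), 104 mm wide (y). Origin: centre, on the bench top; x points level from moving jaw (robot's side) to fixed jaw (far side), y along the jaws, z up. Fixed jaw: face at x = +52 mm, 100 mm wide, top 66 mm above the bench. Two fixed steel parallels along y, 8 x 98 mm, centred at x = +46 and +21 mm, upper edges 50 mm above the bench.
- vise_seat (a point): Fixed point of the vise, axes as the vise: where the centre of the short offcut's underside belongs: on top of the parallels (50 mm above the bench), 22.5 mm from the fixed jaw's face, midway along the jaws. Note: a green hand grinder, 225 mm tall, is fixed to the bench between the arm's start pose and the vise; rise 130 mm first to pass over it.
- vise_jaw (a joint): Slide of the moving jaw along vise x, in m: 0 = nearest the fixed jaw, grows as it opens towards the robot, stop at 0.050. Gap between jaw faces = 35 mm + this value (less the pad's advance). Slides stiffly (about 5 N), stays where left. Starts at 0 to 0.007, too narrow for the offcut; 0.040 gives room to load; about 0.010 is snug on the offcut. Jaw top 66 mm above the bench.
- jaw_grip (a point): Point in the upright dark grip on top of the moving jaw, 92 mm above the bench, 45 mm behind the jaw's gripping face; axes as the vise. The grip is a plate 12 mm thick along vise x, 32 mm wide along y, from 66 to 102 mm above the bench. Pinch it from above and slide it along vise x.
- vise_pad: Steel face plate of the moving jaw, 8 x 100 x 34 mm; axes as the vise; its gripping face is 17 mm towards +x of this origin, its top 66 mm above the bench. Throwing the lever drives it 5 mm out towards the fixed jaw to press the offcut, with at most about 5 N: beyond that the jaw slips back by what is left of the 5 mm.
- vise_lever (a joint): Cam lever on the moving jaw's tail, turning about a vertical hinge, in rad: 0 = points straight back to the robot (vise -x), unlocked; grows counter-clockwise seen from above, towards vise -y, to the stop at 1.45 = locked. Starts at 0 to 0.25. About 2 N at the knob turns it; it stays where it is left.
- lever_knob (a point): Middle of the upright round black knob at the lever's end, 79 mm above the bench: 16 mm in diameter, from 54 to 94 mm above the bench, 60 mm from the lever's pivot. Pinch from above (it may turn in the fingers) or push sideways along the arc.
- lever_pivot (a point): Point on the lever's vertical hinge axis, at the height of lever_knob (79 mm above the bench), 45 mm behind jaw_grip; it moves with the jaw.
- short_offcut: The workpiece: short thick sawn wooden block of square section, 45 mm (x) x 90 mm (y, its length) x 45 mm high, 0.12 kg. Origin: centre of its underside. On the parallels it stands 29 mm above the jaws, so hold it across the 45 mm width by its upper 25 mm.
- flat_offcut: Bystander: flat sawn board 50 (x) x 130 (y) x 22 mm high, origin centre of underside. Leave it.
- sanding_block: Bystander: brown sanding block 62 (x) x 112 (y) x 30 mm high, origin centre of underside. Leave it.

How it is judged:
On the way, in this order (a step that is already met when the one before it is completed fails the run):
1. the moving jaw is slid back until the gap is over 50 mm (value of joint vise_jaw above 0.015 m), for 0.2 s.
2. the short offcut lies flat on both parallels, lengthwise between the jaws, with the jaw still open (gap over 49 mm) and the lever not yet thrown (value of joint vise_jaw above 0.014 m and value of joint vise_lever below 0.6 rad and x of short_offcut in the frame of vise between 0.014 and 0.033 m and y of short_offcut in the frame of vise between -0.02 and 0.02 m and z of short_offcut in the frame of vise between 0.047 and 0.053 m and angle between the y axis of short_offcut and the y axis of vise, either way round below 0.15 rad and angle between short_offcut's own z axis and vertical below 0.06 rad), for 0.2 s.
3. the moving jaw is pushed up to the offcut, which stands against the fixed jaw, lever not yet thrown (value of joint vise_jaw below 0.0135 m and value of joint vise_lever below 0.6 rad and x of short_offcut in the frame of vise between 0.0245 and 0.0345 m and y of short_offcut in the frame of vise between -0.02 and 0.02 m and z of short_offcut in the frame of vise between 0.047 and 0.053 m and angle between the y axis of short_offcut and the y axis of vise, either way round below 0.06 rad and angle between short_offcut's own z axis and vertical below 0.06 rad), for 0.2 s.
At the end, for the whole second after the job is handed in: The short offcut lies level on both parallels (within 3 mm in height, 0.06 rad), against the fixed jaw (within 3 mm), parallel to the jaws (0.06 rad), centred along them within 20 mm, the lever past 1.2 rad, the moving jaw's face pressing the offcut with over 2 N, everything at rest (x of short_offcut in the frame of vise between 0.0265 and 0.0325 m and y of short_offcut in the frame of vise between -0.02 and 0.02 m and z of short_offcut in the frame of vise between 0.047 and 0.053 m and angle between the y axis of short_offcut and the y axis of vise, either way round below 0.06 rad and angle between short_offcut's own z axis and vertical below 0.06 rad and value of joint vise_lever above 1.2 rad and contact force between vise_pad and short_offcut above 2 N and linear speed of short_offcut below 0.02 m/s); the robot touches nothing.
It fails at once if the flat offcut or the sanding block is moved more than 30 mm (distance of any of flat_offcut, sanding_block from where it was at the start of the episode above 0.03 m).
It also fails if it takes over 64 s, if anything falls off the work surface, if the arm or the gripper's body presses on something with over 40 N, if the wrist force passes 120 N, or if a joint passes its speed limit or range.

## Working session

There is one attempt and no reset: what is moved stays moved. The work goes in short steps, Python scripts to look and compute and a shell command to move; the robot and the scene stay as the last step left them, time stands still between calls to the robot, and variables do not carry over. Pictures are saved under pics/ and viewed, at most 10 in all, crops included, and the job is handed in when it is done.

```bash
ls; mkdir -p pics; python3 - <<'E'
from workcell import robot
import cv2
for n in ("scene","side"):
    cv2.imwrite(f"pics/{n}0.png",robot.read_camera(n)[:,:,::-1])
    c=robot.calibration(n);print(n,c)
o=robot.get_obs();print(o["clock"],o["tool_pos"],o["ee_rot"])
E
```

```text
drive.py
pics
workcell.py
scene {'mtx': array([[504.63573138,   0.        , 271.07511478],
       [  0.        , 504.63573138, 206.72249759],
       [  0.        ,   0.        ,   1.        ]]), 'distortion': array([0.00149673, 0.        , 0.        , 0.        , 0.        ]), 'R': array([[ 0.97753199,  0.21027112, -0.01474013],
       [ 0.07796473, -0.42564856, -0.9015236 ],
       [-0.1958385 ,  0.88011895, -0.43247881]]), 't': array([-0.54484825,  0.06576138,  1.094917  ])}
side {'mtx': array([[452.95392103,   0.        , 276.12252996],
       [  0.        , 452.95392103, 213.55874593],
       [  0.        ,   0.        ,   1.        ]]), 'distortion': array([0.03028714, 0.        , 0.        , 0.        , 0.        ]), 'R': array([[ 0.99926969,  0.03264269,  0.01986314],
       [ 0.03362918, -0.50446843, -0.86277499],
       [-0.01814297,  0.86281288, -0.50519775]]), 't': array([-0.54986973,  0.13174228,  0.96535941])}
0.1 [0.18513097 0.59664671 0.25270485] [[-9.55084892e-01  2.96332215e-01 -2.61088578e-04]
 [ 2.96332318e-01  9.55084234e-01 -1.12382831e-03]
 [-8.36649473e-05 -1.15072042e-03 -9.99999334e-01]]
```

View pics/scene0.png

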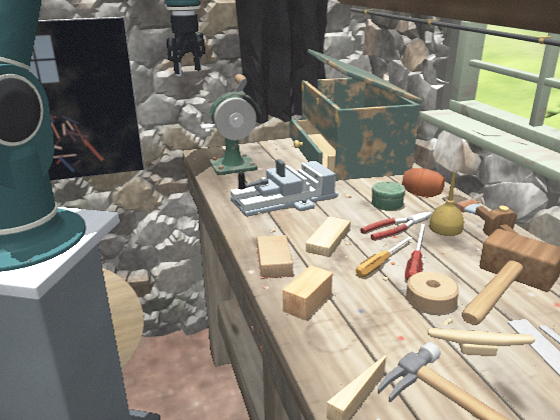

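View pics/side0.png

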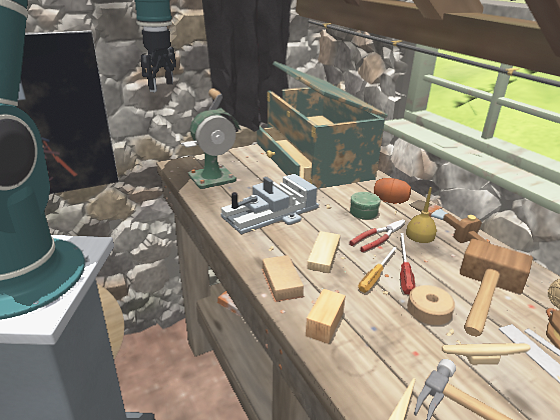

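Both views show the vise (scene ~(285,188), side ~(270,203)), the grip and knob on it, and the short offcut at scene (308,292), side (326,315). The board and sanding block lie between them. I'll zoom in for exact pixels.

```bash
python3 - <<'E'
import cv2,numpy as np
s=cv2.imread("pics/scene0.png");d=cv2.imread("pics/side0.png")
def crop(i,c,r,w,h,k):
    a=cv2.resize(i[r:r+h,c:c+w],None,fx=k,fy=k,interpolation=cv2.INTER_CUBIC)
    for x in range(0,w,10): cv2.putText(a,str(c+x),(x*k,8),0,.3,(0,0,255));cv2.line(a,(x*k,10),(x*k,14),(0,0,255))
    for y in range(0,h,10): cv2.putText(a,str(r+y),(0,y*k+4),0,.3,(0,0,255));cv2.line(a,(22,y*k),(28,y*k),(0,0,255))
    return a
cv2.imwrite("pics/v.png",np.vstack([crop(s,210,156,140,62,5),crop(d,200,172,140,62,5)]))
cv2.imwrite("pics/o.png",np.hstack([crop(s,275,258,65,66,6),crop(d,295,282,65,66,6)]))
E
```

```text
(no output)
```

View pics/v.png

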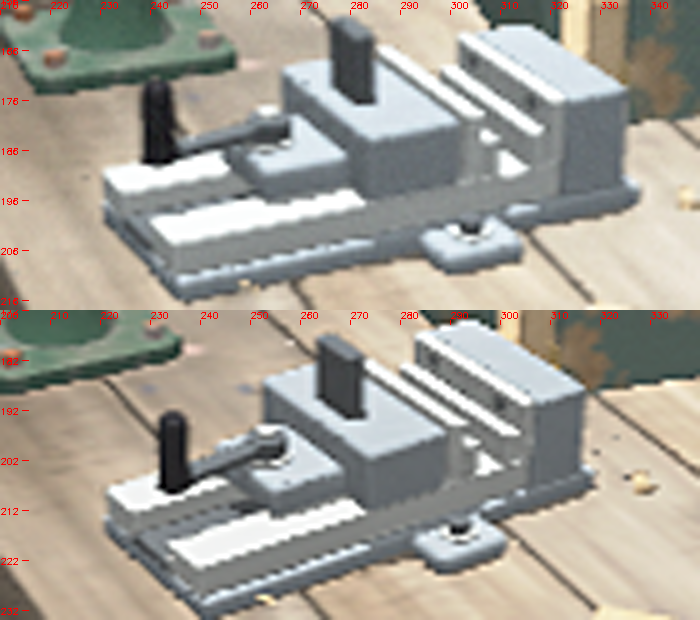

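View pics/o.png

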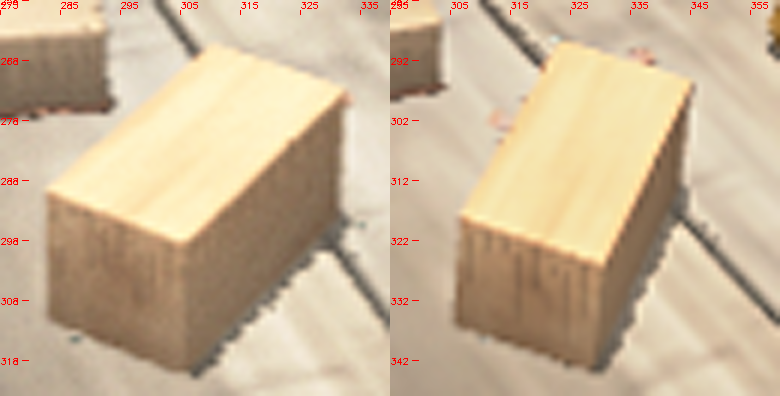

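The crops give the corner pixels: the offcut's seven visible corners, the fixed jaw's face edge, the pad, grip, knob and base corners. I'll fit the poses to both views.

```bash
cat > h.py <<'E'
from workcell import robot
import cv2,numpy as np
from scipy.optimize import least_squares
def proj(P,c):
    return cv2.projectPoints(np.array(P,float),cv2.Rodrigues(c["R"])[0],c["t"],c["mtx"],c["distortion"])[0][:,0]
def place(p,x,y,a):
    p=np.array(p,float);c,s=np.cos(a),np.sin(a)
    return np.c_[x+c*p[:,0]-s*p[:,1],y+s*p[:,0]+c*p[:,1],p[:,2]]
def vise_pts(q,l):
    g=17-q-45; p=g-45
    k=(p-60*np.cos(l),-60*np.sin(l))
    return np.array([(52,-50,66),(52,50,66),(17-q,-50,66),(g,0,102),(g,-16,66),(*k,94),(*k,54),(-125,-52,0),(-125,52,0),(125,-52,0)])/1e3
E
python3 - <<'E'
from h import *
C=[robot.calibration(n) for n in ("scene","side")]
m=np.array([(-22.5,-45,45),(22.5,-45,45),(22.5,45,45),(-22.5,45,45),(-22.5,-45,0),(22.5,-45,0),(22.5,45,0)])/1e3
O=[[(282.8,289.3),(305.7,298.5),(332.5,273.3),(310.3,265),(282.8,311.3),(307,320.3),(331.7,295)],
[(306.5,318.2),(330.7,326.2),(345.3,296.2),(322.5,289),(305.8,336.2),(329.7,343.7),(344.2,316.2)]]
V=[[(321.2,176.2),(302.2,163.4),(306.4,179),(280.6,160.6),(283.2,176.4),(241.2,172),(242,188),(246.2,215.8),(230.8,198),(338,195.6)],
[(305.6,190.4),(283.4,177),(293.6,195),(268.2,178.6),(271.2,193.4),(234.6,192.8),(235,207.6),(241.2,233.6),(221.2,216),(318.4,206)]]
def res(P,Q): return np.concatenate([(proj(P,c)-np.array(q)) for c,q in zip(C,Q)])
f=lambda v:res(place(m,*v),O).ravel()
r=least_squares(f,[.45,-.1,0],loss="soft_l1");print(r.x,np.abs(f(r.x)).max(),np.sqrt((f(r.x)**2).mean()))
f=lambda v:res(place(vise_pts(v[3]*1e3,v[4]),*v[:3]),V).ravel()
r=least_squares(f,[.4,.4,0,.004,.1],loss="soft_l1");print(r.x);print(f(r.x).reshape(2,-1,2).round(1).tolist())
E
cat > fit.py <<'E'
from h import *
C=[robot.calibration(n) for n in ("scene","side")]
V=[[(321.2,176.2),(302.2,163.4),(306.4,179),(280.6,160.6),(283.2,176.4),(241.2,172),(242,188),(246.2,215.8),(230.8,198),(338,195.6)],
[(305.6,190.4),(283.4,177),(293.6,195),(268.2,178.6),(271.2,193.4),(234.6,192.8),(235,207.6),(241.2,233.6),(221.2,216),(318.4,206)]]
# triangulate each point freely
P=[np.vstack([np.c_[c["R"],c["t"]]]) for c in C]
T=[]
for i in range(10):
    u=[cv2.undistortPoints(np.array([[V[j][i]]],float),C[j]["mtx"],C[j]["distortion"])[0,0] for j in (0,1)]
    # fixed z plane per view
    z=vise_pts(0,0)[i,2]
    xs=[]
    for j in (0,1):
        R,t=C[j]["R"],C[j]["t"];d=R.T@np.r_[u[j],1];o=-R.T@t;xs.append((o+d*(z-o[2])/d[2])[:2])
    T.append(np.mean(xs,0));print(i,z,np.round(xs,4).tolist())
T=np.array(T)
print("fixed jaw len",np.linalg.norm(T[0]-T[1]),"ang",np.arctan2(*(T[1]-T[0])[::-1])-np.pi/2)
print("base w",np.linalg.norm(T[7]-T[8]),"ang",np.arctan2(*(T[8]-T[7])[::-1])-np.pi/2,"base len",np.linalg.norm(T[9]-T[7]),np.arctan2(*(T[9]-T[7])[::-1]))
E
python3 fit.py
```

```text
0 0.066 [[0.6168, 0.2995], [0.6162, 0.3097]]
1 0.066 [[0.5586, 0.3769], [0.5565, 0.3861]]
2 0.066 [[0.5846, 0.276], [0.5847, 0.2818]]
3 0.102 [[0.5193, 0.2927], [0.5181, 0.2991]]
4 0.066 [[0.5274, 0.2823], [0.5269, 0.2866]]
5 0.094 [[0.4399, 0.2244], [0.4392, 0.2304]]
6 0.054 [[0.4404, 0.2238], [0.4395, 0.2275]]
7 0.0 [[0.4577, 0.1888], [0.4573, 0.1931]]
8 0.0 [[0.3945, 0.278], [0.3963, 0.2748]]
9 0.0 [[0.6559, 0.3402], [0.6559, 0.3463]]
fixed jaw len 0.09690652229876513 ang 0.653867220695616
base w 0.10561430913504272 ang 0.6282280585295985 base len 0.250121715077198 0.6545493956219439
```

```bash
python3 drive.py '{"ticks":[[0, 0, -0.045, 0, 0, 0], [0, 0, -0.045, 0, 0, 0], [0, 0, -0.045, 0, 0, 0], [-0.043, -0.021, 0, 0, 0, 0], [-0.043, -0.021, 0, 0, 0, 0], [-0.043, -0.021, 0, 0, 0, 0], [-0.043, -0.021, 0, 0, 0, 0], [-0.043, -0.021, 0, 0, 0, 0], [-0.043, -0.021, 0, 0, 0, 0], [-0.043, -0.021, 0, 0, 0, 0], [-0.043, -0.021, 0, 0, 0, 0], [-0.043, -0.021, 0, 0, 0, 0], [0, 0, 0, 0, 0, 0.157], [0, 0, 0, 0, 0, 0.157], [0, 0, 0, 0, 0, 0.157], [0, 0, 0, 0, 0, 0.157], [0, 0, 0, 0, 0, 0], [0, 0, 0, 0, 0, 0]]}' 1.0 30
python3 - <<'E'
from h import *
c=robot.calibration("wrist");cv2.imwrite("pics/w1.png",robot.read_camera("wrist")[:,:,::-1]);
print({k:np.round(v,4).tolist() for k,v in c.items()}, (-c["R"].T@c["t"]).round(3)); print(robot.get_obs()["qpos"].round(3))
E
```

```text
clock: 2.35
tool_pos: [0.4987, 0.3018, 0.3881]
ee_rot: [[-0.602, 0.799, -0.0], [0.799, 0.602, -0.0], [-0.0, -0.0, -1.0]]
wrist_force: [0.4, -0.4, -0.2]
width: 1.002
finger_force: 0.0
{'mtx': [[339.9876, 0.0, 277.4434], [0.0, 339.9876, 204.2271], [0.0, 0.0, 1.0]], 'distortion': [0.0114, 0.0, 0.0, 0.0, 0.0], 'R': [[0.7982, 0.6024, -0.0007], [0.5769, -0.7639, 0.2892], [0.1737, -0.2312, -0.9573]], 't': [-0.5806, -0.1333, 0.4906]} [0.455 0.361 0.508]
[-0.852  0.254  0.317  1.549 -0.08   1.352  0.119]
```

View pics/w1.png

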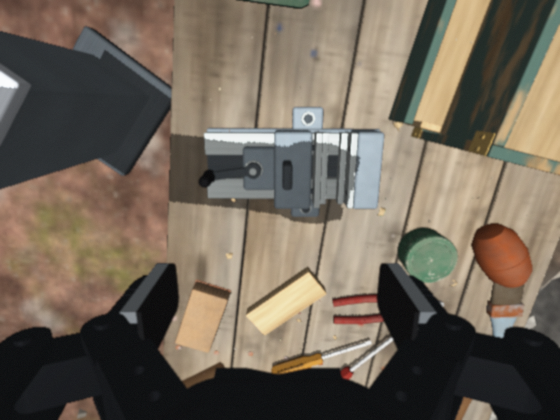

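The wrist view shows the whole vise, cols 205-383 and rows 105-215, with the grip at (287,176), pivot (254,170) and knob (206,179). I'll zoom on it.

```bash
python3 - <<'E'
import cv2
i=cv2.imread("pics/w1.png")[110:225,192:392];k=4
a=cv2.resize(i,None,fx=k,fy=k,interpolation=cv2.INTER_CUBIC)
for x in range(8,200,10): cv2.putText(a,str(192+x),(x*k,8),0,.3,(0,0,255));cv2.line(a,(x*k,10),(x*k,14),(0,0,255))
for y in range(10,115,10): cv2.putText(a,str(110+y),(0,y*k+4),0,.3,(0,0,255));cv2.line(a,(22,y*k),(28,y*k),(0,0,255))
cv2.imwrite("pics/w1c.png",a)
E
```

```text
(no output)
```

View pics/w1c.png

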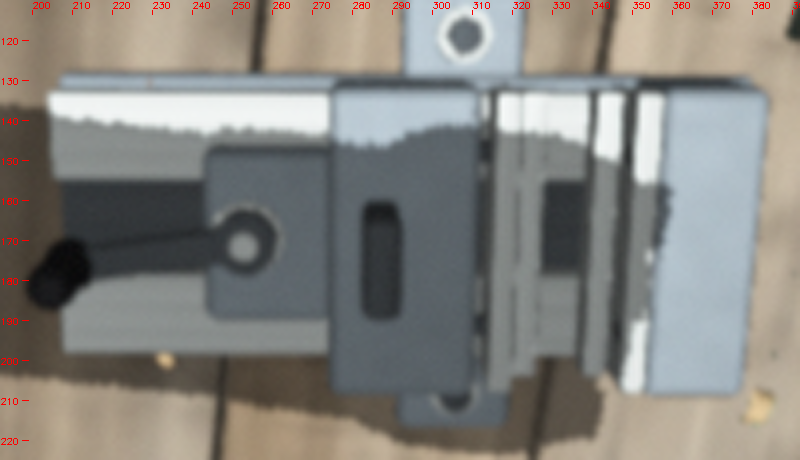

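```bash
cat >> h.py <<'E'
def bp(px,z,c):
    u=cv2.undistortPoints(np.array([[px]],float),c["mtx"],c["distortion"])[0,0]
    d=c["R"].T@np.r_[u,1];o=-c["R"].T@c["t"];return (o+d*(z-o[2])/d[2])[:2]
E
python3 - <<'E'
from h import *
c=robot.calibration("wrist");B=lambda x,y,z:bp((192+x/4,110+y/4),z/1e3,c)
f,n=B(636,95,66),B(621,393,66)
a=np.arctan2(*(f-n)[::-1])-np.pi/2; X=np.array([np.cos(a),np.sin(a)]);Y=np.array([-X[1],X[0]])
print("yaw",a,"len",np.linalg.norm(f-n))
j0,j1=B(333,88,66),B(332,393,66);print("jaw yaw",np.arctan2(*(j0-j1)[::-1])-np.pi/2)
j0,j1=B(768,95,66),B(742,393,66);print("back yaw",np.arctan2(*(j0-j1)[::-1])-np.pi/2)
j0,j1=B(333,92,66),B(766,93,66);print("top yaw",np.arctan2(*(j1-j0)[::-1]))
o=(f+n)/2-.052*X;print("origin",o)
for nm,p in dict(grip=B(382,271,102),pad=B(514,240,66),knob=B(48,287,94),knobbot=B(70,262,54),pivot=B(243,247,66),par46=B(596,240,50),par21=B(523,240,50),rl=B(50,92,30),rn=B(62,353,30)).items():
    d=p-o;print(nm,p.round(4),"vise",(d@X).round(4),(d@Y).round(4))
E
```

```text
yaw 0.657710178072906 len 0.09968565936768753
jaw yaw 0.6406748918502942
back yaw 0.6484857057859226
top yaw 0.6429710193998194
origin [0.54298964 0.31488924]
grip [0.5182 0.2976] vise -0.0302 0.0014
pad [0.5522 0.3263] vise 0.0143 0.0034
knob [0.4395 0.2296] vise -0.134 -0.0042
knobbot [0.4392 0.2286] vise -0.1349 -0.0048
pivot [0.4823 0.2707] vise -0.075 0.0021
par46 [0.5781 0.3419] vise 0.0442 -0.0001
par21 [0.5582 0.3269] vise 0.0194 0.0002
rl [0.3997 0.2673] vise -0.1425 0.0499
rn [0.4548 0.1917] vise -0.1451 -0.0436
```

```bash
python3 drive.py '{"ticks":[[-0.005, 0.0043, 0.048, 0, 0, 0], [-0.005, 0.0044, 0.049, 0, 0, 0], [-0.005, 0.0044, 0.049, 0, 0, 0], [0, 0, 0.049, 0, 0, 0], [0, 0, 0.049, 0, 0, 0], [0, 0, 0.03, 0, 0, 0], [0, 0, 0.018, 0, 0, 0], [0, 0, 0, 0, 0, 0]]}' 0.5 60
python3 drive.py '{"ticks":[[0, 0, 0, 0, 0, 0], [0, 0, 0, 0, 0, 0], [0, 0, 0, 0, 0, 0], [0, 0, 0, 0, 0, 0]]}' 0.0 60
```

```text
clock: 3.4
tool_pos: [0.5181, 0.2974, 0.0957]
ee_rot: [[-0.599, 0.8, -0.001], [0.8, 0.599, -0.001], [-0.0, -0.001, -1.0]]
wrist_force: [1.1, 0.7, 0.3]
width: 0.502
finger_force: 0.0
clock: 3.9
tool_pos: [0.5188, 0.2979, 0.0977]
ee_rot: [[-0.599, 0.801, 0.002], [0.801, 0.599, 0.001], [-0.0, 0.002, -1.0]]
wrist_force: [-2.4, -0.8, 8.2]
width: 0.13
finger_force: 58.9
```

```bash
python3 drive.py '{"ticks":[[0, -0.008, 0, 0, 0, 0], [0, -0.01, 0, 0, 0, 0], [0, -0.01, 0, 0, 0, 0], [0, -0.01, 0, 0, 0, 0], [0, 0, 0, 0, 0, 0], [0, 0, 0, 0, 0, 0]]}' - 60
python3 drive.py '{"ticks":[[0, 0, 0, 0, 0, 0], [0, 0, 0, 0, 0, 0], [0, 0, -0.02, 0, 0, 0], [0, 0, -0.05, 0, 0, 0], [0, 0, -0.05, 0, 0, 0], [0, 0, -0.05, 0, 0, 0], [0, 0, 0, 0, 0, 0], [0, 0, 0, 0, 0, 0]]}' 0.5 60
python3 - <<'E'
from h import *
c=robot.calibration("wrist");cv2.imwrite("pics/w2.png",robot.read_camera("wrist")[:,:,::-1]);np.savez("w2.npz",**c)
E
```

```text
clock: 4.65
tool_pos: [0.4881, 0.275, 0.0977]
ee_rot: [[-0.599, 0.801, 0.001], [0.801, 0.599, 0.001], [0.0, 0.001, -1.0]]
wrist_force: [-3.4, -2.2, 13.4]
width: 0.126
finger_force: 61.8
clock: 5.65
tool_pos: [0.4875, 0.2748, 0.266]
ee_rot: [[-0.599, 0.801, -0.0], [0.801, 0.599, -0.0], [0.0, -0.0, -1.0]]
wrist_force: [0.3, 0.1, 0.1]
width: 0.501
finger_force: 0.0
```

View pics/w2.png

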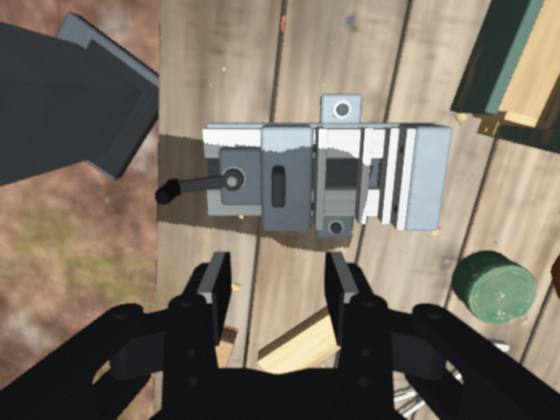

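The jaw is open about 40 mm (grip now at (278,187), pad at col ~322, parallels at cols ~367 and ~391). Next I go over the short offcut.

```bash
python3 drive.py '{"ticks":[[-0.0451, -0.0117, -0.004, 0, 0, 0], [-0.0451, -0.0117, -0.004, 0, 0, 0], [-0.0451, -0.0117, -0.004, 0, 0, 0], [-0.0451, -0.0117, -0.004, 0, 0, 0], [-0.0451, -0.0117, -0.004, 0, 0, 0], [-0.0451, -0.0117, -0.004, 0, 0, 0], [-0.0451, -0.0117, -0.004, 0, 0, 0], [-0.0451, -0.0117, -0.004, 0, 0, 0], [-0.0451, -0.0117, -0.004, 0, 0, 0], [0, 0, 0, 0, 0, 0.147], [0, 0, 0, 0, 0, 0.147], [0, 0, 0, 0, 0, 0.147], [0, 0, 0, 0, 0, 0.147], [0, 0, 0, 0, 0, 0.147], [0, 0, 0, 0, 0, 0.147], [0, 0, 0, 0, 0, 0.147], [0, 0, 0, 0, 0, 0], [0, 0, 0, 0, 0, 0]]}' 1.0 40
python3 - <<'E'
from h import *
c=robot.calibration("wrist");i=robot.read_camera("wrist")[:,:,::-1].copy();cv2.imwrite("pics/w3.png",i);np.savez("w3.npz",**c)
print(robot.get_obs()["qpos"].round(2))
m=np.array([(-22.5,-45,45),(22.5,-45,45),(22.5,45,45),(-22.5,45,45)])/1e3
print(proj(place(m,.6466,-.1131,-.389),c).round(0).tolist())
E
```

```text
clock: 7.95
tool_pos: [0.6464, -0.1133, 0.3017]
ee_rot: [[0.374, 0.927, -0.001], [0.927, -0.374, -0.0], [-0.001, -0.001, -1.0]]
wrist_force: [0.1, -0.1, -0.7]
width: 0.995
finger_force: 0.0
[-0.35  0.52  0.7   1.49 -0.34  1.26  0.01]
[[258.0, 209.0], [297.0, 209.0], [299.0, 130.0], [257.0, 129.0]]
```

View pics/w3.png

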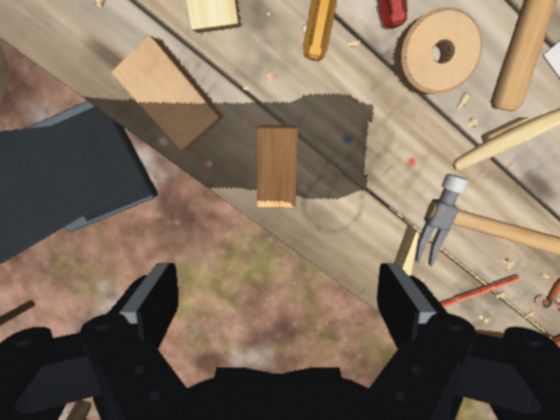

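The offcut's top spans cols 257-298 and rows 126-207, within 2-3 px of the prediction, and the sanding block (165,93) is clear of the left finger. Grasping.

```bash
python3 drive.py '{"ticks":[[0.002, 0, 0.05, 0, 0, 0], [0, 0, 0.05, 0, 0, 0], [0, 0, 0.05, 0, 0, 0], [0, 0, 0.05, 0, 0, 0], [0, 0, 0.04, 0, 0, 0], [0, 0, 0.0177, 0, 0, 0], [0, 0, 0, 0, 0, 0]]}' 1.0 40
python3 drive.py '{"ticks":[[0, 0, 0, 0, 0, 0], [0, 0, 0, 0, 0, 0], [0, 0, 0, 0, 0, 0], [0, 0, 0, 0, 0, 0]]}' 0.0 40
python3 drive.py '{"ticks":[[0, 0, -0.03, 0, 0, 0], [0, 0, -0.05, 0, 0, 0], [0, 0, -0.05, 0, 0, 0], [0, 0, -0.05, 0, 0, 0], [0, 0, 0, 0, 0, 0]]}' - 40
```

```text
clock: 8.88
tool_pos: [0.6471, -0.1116, 0.0443]
ee_rot: [[0.377, 0.926, -0.001], [0.926, -0.377, -0.0], [-0.0, -0.001, -1.0]]
wrist_force: [-0.7, -0.1, 0.7]
width: 1.0
finger_force: 0.0
clock: 9.38
tool_pos: [0.6479, -0.1115, 0.046]
ee_rot: [[0.377, 0.926, 0.002], [0.926, -0.377, 0.0], [0.001, 0.002, -1.0]]
wrist_force: [-2.3, 0.3, 7.7]
width: 0.52
finger_force: 40.4
clock: 10.0
tool_pos: [0.6487, -0.112, 0.2291]
ee_rot: [[0.377, 0.926, 0.007], [0.926, -0.377, -0.0], [0.002, 0.006, -1.0]]
wrist_force: [0.5, -0.6, -2.6]
width: 0.516
finger_force: 42.4
```

```bash
python3 drive.py '{"ticks":[[0, 0, 0, 0, 0, -0.147], [0, 0, 0, 0, 0, -0.147], [0, 0, 0, 0, 0, -0.147], [0, 0, 0, 0, 0, -0.147], [0, 0, 0, 0, 0, -0.147], [0, 0, 0, 0, 0, -0.147], [0, 0, 0, 0, 0, -0.15], [0.0405, 0.0198, 0, 0, 0, 0], [0.0405, 0.0198, 0, 0, 0, 0], [0.0405, 0.0198, 0, 0, 0, 0], [0.0405, 0.0198, 0, 0, 0, 0], [0.0405, 0.0198, 0, 0, 0, 0], [0.0405, 0.0198, 0, 0, 0, 0], [0.0405, 0.0198, 0, 0, 0, 0], [0.0405, 0.0198, 0, 0, 0, 0], [0.0405, 0.0198, 0, 0, 0, 0], [0.0405, 0.0198, 0, 0, 0, 0], [0, 0, 0, 0, 0, 0], [0, 0, 0, 0, 0, 0]]}' - 40
python3 - <<'E'
from h import *
c=robot.calibration("wrist");i=robot.read_camera("wrist")[:,:,::-1].copy();np.savez("w4.npz",**c)
cv2.imwrite("pics/w4.png",i)
o=robot.get_obs();p=np.array(o["tool_pos"]);R=np.array(o["ee_rot"]);d=np.array([.5634,.3311])-p[:2];a=np.arctan2(R[1,1],R[0,1]);print(p,a,R[:2,:2].T@d,o["qpos"].round(2))
cv2.imwrite("pics/w4c.png",cv2.resize(i[60:260,160:420],None,fx=3,fy=3,interpolation=cv2.INTER_CUBIC))
E
```

```text
clock: 12.38
tool_pos: [0.5619, 0.3307, 0.224]
ee_rot: [[-0.601, 0.799, -0.001], [0.799, 0.601, -0.001], [-0.0, -0.001, -1.0]]
wrist_force: [0.7, -0.6, -1.9]
width: 0.516
finger_force: 42.3
[0.56219943 0.3301056  0.2242218 ] 0.6439599563096613 [7.44647954e-05 1.55712992e-03] [-0.83  0.51  0.35  1.58 -0.19  1.09  0.21]
```

View pics/w4c.png

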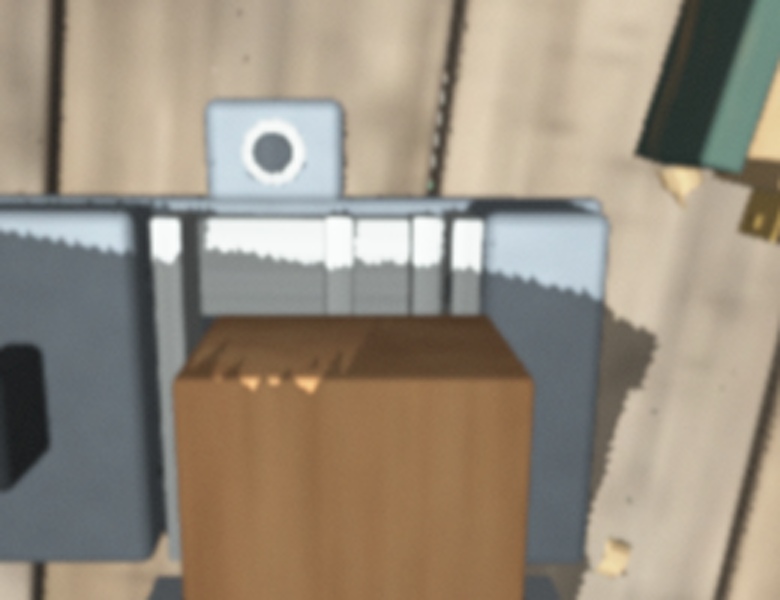

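```bash
python3 - <<'E'
from h import *
c=dict(np.load("w4.npz"));B=lambda x,y,z:bp((160+x/3,60+y/3),z/1e3,c)
a=.645;X=np.array([np.cos(a),np.sin(a)]);Y=np.array([-X[1],X[0]])
t=np.array([.5622,.3301])
for n,p,v in [("face",B(452,218,66),(52,50)),("plateback",B(483,218,66),(60,50)),("pad",B(182,218,66),(-23,50)),("par46L",B(413,218,50),(42,49)),("par46R",B(442,218,50),(50,49)),("p21L",B(326,218,50),(17,49)),("p21R",B(352,218,50),(25,49)),("blockTopL",B(177,379,0.2242e3+2),(0,0)),("blockTopR",B(531,379,226),(0,0)),("jawback",B(607,225,66),(0,50)),("jawbackN",B(585,561,66),(0,-50)),("padN",B(155,545,66),(0,-50))]:
    d=p-t;print(n,"rel TCP x,y mm",(d@X*1e3).round(1),(d@Y*1e3).round(1),"-> TCP vise",(v[0]-d@X*1e3).round(1),(v[1]-d@Y*1e3).round(1))
d=B(607,225,66)-B(585,561,66);print("yaw",np.arctan2(*d[::-1])-np.pi/2)
E
```

```text
face rel TCP x,y mm 27.4 50.5 -> TCP vise 24.6 -0.5
plateback rel TCP x,y mm 35.7 50.5 -> TCP vise 24.3 -0.5
pad rel TCP x,y mm -44.7 50.4 -> TCP vise 21.7 -0.4
par46L rel TCP x,y mm 17.9 49.1 -> TCP vise 24.1 -0.1
par46R rel TCP x,y mm 26.1 49.1 -> TCP vise 23.9 -0.1
p21L rel TCP x,y mm -6.7 49.1 -> TCP vise 23.7 -0.1
p21R rel TCP x,y mm 0.7 49.1 -> TCP vise 24.3 -0.1
blockTopL rel TCP x,y mm -19.7 45.6 -> TCP vise 19.7 -45.6
blockTopR rel TCP x,y mm 22.2 45.6 -> TCP vise -22.2 -45.6
jawback rel TCP x,y mm 68.9 48.6 -> TCP vise -68.9 1.4
jawbackN rel TCP x,y mm 69.6 -49.0 -> TCP vise -69.6 -1.0
padN rel TCP x,y mm -57.2 -44.1 -> TCP vise 57.2 -5.9
yaw 0.6516806360787846
```

```bash
python3 drive.py '{"ticks":[[0, 0.0015, 0.03, 0, 0, 0], [0, 0, 0.035, 0, 0, 0], [0, 0, 0.03, 0, 0, 0], [0, 0, 0.02, 0, 0, 0], [0, 0, 0.008, 0, 0, 0], [0, 0, 0.003, 0, 0, 0], [0, 0, 0, 0, 0, 0]]}' - 40
```

```text
clock: 13.3
tool_pos: [0.5636, 0.3322, 0.0993]
ee_rot: [[-0.601, 0.799, 0.001], [0.799, 0.601, 0.0], [-0.0, 0.001, -1.0]]
wrist_force: [-0.2, 0.8, -1.0]
width: 0.515
finger_force: 42.3
```

```bash
python3 drive.py '{"ticks":[[0, 0, 0.002, 0, 0, 0], [0, 0, 0.0015, 0, 0, 0], [0, 0, 0, 0, 0, 0]]}' - 40
```

```text
clock: 13.68
tool_pos: [0.5634, 0.3323, 0.096]
ee_rot: [[-0.601, 0.799, 0.001], [0.799, 0.601, 0.001], [0.0, 0.001, -1.0]]
wrist_force: [-3.5, -1.7, 9.2]
width: 0.517
finger_force: 43.6
```

```bash
python3 drive.py '{"ticks":[[0, 0, 0, 0, 0, 0], [0, 0, 0, 0, 0, 0], [0, 0, 0, 0, 0, 0], [0, 0, -0.02, 0, 0, 0], [0, 0, -0.05, 0, 0, 0], [0, 0, -0.05, 0, 0, 0], [0, 0, -0.02, 0, 0, 0], [0, 0, 0, 0, 0, 0]]}' 0.72 40
python3 - <<'E'
from h import *
c=robot.calibration("wrist");i=robot.read_camera("wrist")[:,:,::-1].copy();np.savez("w5.npz",**c)
cv2.imwrite("pics/w5.png",i)
cv2.imwrite("pics/w5c.png",cv2.resize(i[80:260,120:380],None,fx=3,fy=3,interpolation=cv2.INTER_CUBIC))
E
```

```text
clock: 14.68
tool_pos: [0.5637, 0.3324, 0.2373]
ee_rot: [[-0.601, 0.799, 0.002], [0.799, 0.601, 0.002], [-0.0, 0.003, -1.0]]
wrist_force: [0.3, 0.2, 0.5]
width: 0.718
finger_force: 0.0
```

View pics/w5c.png

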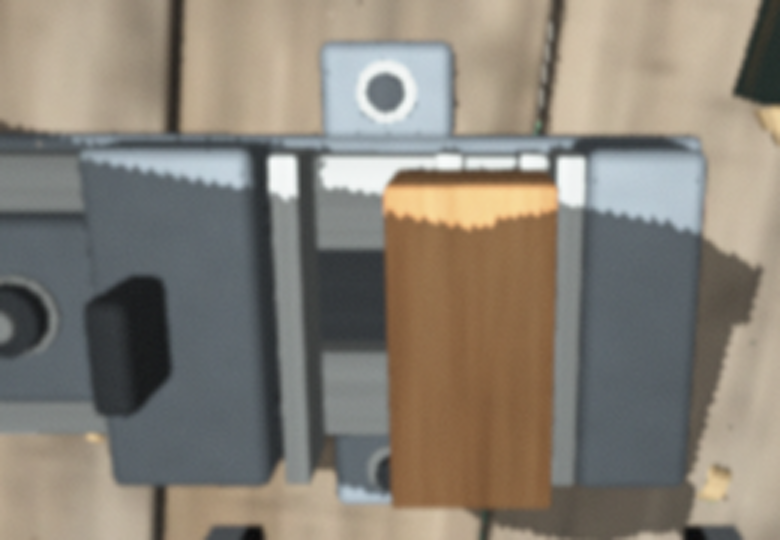

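The offcut lies flat and centred: its top spans cols ~384-555 and rows 187-506 of the crop, with a narrow gap to the fixed jaw and both parallels under it. Measuring it while I go back to the grip.

```bash
python3 - <<'E'
from h import *
c=dict(np.load("w5.npz"));B=lambda x,y,z:bp((120+x/3,80+y/3),z/1e3,c)
a=.645;X=np.array([np.cos(a),np.sin(a)]);Y=np.array([-X[1],X[0]])
f=B(557,155,66)
for n,p in dict(rf=B(557,187,95),rn=B(550,506,95),lf=B(384,187,95),ln=B(392,506,95),jawtopN=B(580,486,66),grip=B(110,355,102)).items(): print(n,((p-f)@X*1e3).round(1)+52,((p-f)@Y*1e3).round(1)+50,p.round(4))
E
python3 drive.py '{"ticks":[[0, -0.032, 0, 0, 0, 0], [0, -0.032, 0, 0, 0, 0], [0, -0.031, 0, 0, 0, 0], [0, 0, 0.045, 0, 0, 0], [0, 0, 0.045, 0, 0, 0], [0, 0, 0.03, 0, 0, 0], [0, 0, 0.0195, 0, 0, 0], [0, 0, 0, 0, 0, 0]]}' 0.45 60
```

```text
rf 49.8 44.4 [0.5555 0.3813]
rn 50.0 -43.8 [0.6087 0.3109]
lf 5.799999999999997 44.4 [0.5204 0.3548]
ln 5.899999999999999 -43.8 [0.5735 0.2844]
jawtopN 61.6 -50.099999999999994 [0.6218 0.3128]
grip -65.6 2.0 [0.4888 0.278 ]
clock: 15.72
tool_pos: [0.4861, 0.2741, 0.0936]
ee_rot: [[-0.601, 0.799, -0.003], [0.799, 0.601, -0.003], [-0.0, -0.004, -1.0]]
wrist_force: [0.1, 0.2, 1.5]
width: 0.446
finger_force: 0.0
```

```bash
python3 drive.py '{"ticks":[[0, 0, -0.002, 0, 0, 0], [0, 0, 0, 0, 0, 0], [0, 0, 0, 0, 0, 0], [0, 0, 0, 0, 0, 0]]}' 0.0 60
python3 drive.py '{"ticks":[[0, 0.007, 0, 0, 0, 0], [0, 0.007, 0, 0, 0, 0], [0, 0.007, 0, 0, 0, 0], [0, 0.005, 0, 0, 0, 0], [0, 0, 0, 0, 0, 0], [0, 0, 0, 0, 0, 0]]}' - 60
```

```text
clock: 16.23
tool_pos: [0.4878, 0.2753, 0.0987]
ee_rot: [[-0.601, 0.799, 0.001], [0.799, 0.601, 0.001], [0.0, 0.002, -1.0]]
wrist_force: [0.3, -1.5, 7.6]
width: 0.129
finger_force: 59.5
clock: 16.98
tool_pos: [0.5089, 0.291, 0.0987]
ee_rot: [[-0.601, 0.799, 0.002], [0.799, 0.601, 0.001], [-0.0, 0.002, -1.0]]
wrist_force: [1.5, 0.1, 6.9]
width: 0.13
finger_force: 59.5
```

```bash
for r in '[[0,0.002,0,0,0,0],[0,0,0,0,0,0]]' ; do :; done; python3 drive.py '{"ticks":[[0, 0.002, 0, 0, 0, 0], [0, 0, 0, 0, 0, 0]]}' - 60|sed -n 2,4p; python3 drive.py '{"ticks":[[0, 0.001, 0, 0, 0, 0], [0, 0, 0, 0, 0, 0]]}' - 60|sed -n 2,4p; python3 drive.py '{"ticks":[[0, 0.001, 0, 0, 0, 0], [0, 0, 0, 0, 0, 0]]}' - 60|sed -n 2,4p
```

```text
tool_pos: [0.5101, 0.2919, 0.0987]
ee_rot: [[-0.601, 0.799, 0.001], [0.799, 0.601, 0.001], [-0.0, 0.001, -1.0]]
wrist_force: [-2.1, -3.4, 10.2]
tool_pos: [0.5108, 0.2924, 0.0987]
ee_rot: [[-0.601, 0.799, 0.001], [0.799, 0.601, 0.001], [0.0, 0.001, -1.0]]
wrist_force: [-3.4, -3.8, 12.0]
tool_pos: [0.5109, 0.2925, 0.0987]
ee_rot: [[-0.601, 0.799, -0.001], [0.799, 0.601, -0.0], [0.0, -0.001, -1.0]]
wrist_force: [-12.0, -7.6, 19.5]
```

```bash
python3 drive.py '{"ticks":[[0, 0.001, 0, 0, 0, 0], [0, 0, 0, 0, 0, 0], [0, 0, 0, 0, 0, 0]]}' - 60|sed -n 2,4p
```

```text
tool_pos: [0.511, 0.2925, 0.0987]
ee_rot: [[-0.601, 0.799, -0.003], [0.799, 0.601, -0.001], [0.001, -0.003, -1.0]]
wrist_force: [-17.6, -11.9, 26.8]
```

The push stalls at about 21 N, so the jaw is snug. Releasing, then locating the knob.

```bash
python3 drive.py '{"ticks":[[0, 0, 0, 0, 0, 0], [0, 0, 0, 0, 0, 0], [0, 0, 0, 0, 0, 0], [0, 0, -0.04, 0, 0, 0], [0, 0, -0.05, 0, 0, 0], [0, 0, -0.05, 0, 0, 0], [0.011, -0.054, 0, 0, 0, 0], [0.011, -0.0535, 0, 0, 0, -0.095], [0, 0, 0, 0, 0, 0], [0, 0, 0, 0, 0, 0]]}' 0.35 60
python3 - <<'E'
from h import *
c=robot.calibration("wrist");i=robot.read_camera("wrist");np.savez("w6.npz",**c);cv2.imwrite("pics/w6.png",i[:,:,::-1])
top=proj([(.4307,.2249,.094),(.4307,.2249,.054),(.511,.2925,.102),(.475,.2654,.06)],c);print(top.round(1).tolist())
u,v=top[0].astype(int);g=i.max(2);w=g[v-45:v+46:3,u-50:u+51:3]
for r,row in zip(range(v-45,v+46,3),w): print(r,"".join("#" if x<45 else "+" if x<75 else "." for x in row))
print(u-50)
E
```

```text
clock: 19.35
tool_pos: [0.4135, 0.247, 0.2381]
ee_rot: [[-0.674, 0.739, 0.001], [0.739, 0.674, 0.001], [-0.0, 0.001, -1.0]]
wrist_force: [0.2, -0.4, -0.4]
width: 0.35
finger_force: 0.0
[[273.4, 229.6], [273.9, 214.3], [403.0, 238.1], [338.7, 216.3]]
184 ..................................
187 ..................++++++..........
190 ..................++++++++++++++++
193 ..................++++++++++++++++
196 .................+++++++++++++++++
199 .................+++++++++++++++++
202 .................++++++++++++++++.
205 .................++++++++++++++++.
208 ................+##++++++++++++++.
211 ...............#####++++++++++++++
214 ..............+#####++++++++++++++
217 ..............+######+++++++++++++
220 ...............######+++++++++++++
223 ...............#####+.............
226 ...............#####..............
229 ..............+#####+.............
232 ...............#####..............
235 ...............+###+..............
238 ..................................
241 ..................................
244 ..................................
247 ..................................
250 ..............................++..
253 ......#......................+#...
256 ......#+.....................+#+..
259 .....+#+.....................+##..
262 #....##+.....................+##..
265 +....##+......................##+.
268 +....##+......................##+.
271 ....+##+......................###.
274 ....####.....................+###.
223
```

The dark knob blob, cols 268-282 with its top at row ~230, matches the predicted (273,230). I'll close the fingers, descend beside it and push along the arc.

```bash
python3 drive.py '{"ticks":[[0, -0.002, 0.04, 0, 0, 0], [0, 0, 0.045, 0, 0, 0], [0, 0, 0.045, 0, 0, 0], [0, 0, 0.016, 0, 0, 0], [0, 0, 0, 0, 0, 0], [0, 0, 0, 0, 0, 0]]}' 0.0 30|sed -n 2,5p
python3 drive.py '{"ticks":[[-0.005, 0, 0, 0, 0, 0], [-0.004, 0, 0, 0, 0, 0], [-0.0061, -0.0016, 0, 0, 0, -0.1], [-0.0061, -0.0016, 0, 0, 0, -0.1], [-0.0061, -0.0016, 0, 0, 0, -0.1], [-0.0061, -0.0016, 0, 0, 0, -0.1], [0, 0, 0, 0, 0, 0]]}'|sed -n 2,5p
```

```text
tool_pos: [0.4124, 0.2457, 0.0929]
ee_rot: [[-0.674, 0.739, 0.002], [0.739, 0.674, 0.001], [-0.0, 0.002, -1.0]]
wrist_force: [0.2, 0.8, -0.1]
width: 0.002
tool_pos: [0.4328, 0.2179, 0.0919]
ee_rot: [[-0.908, 0.419, 0.0], [0.419, 0.908, 0.0], [-0.0, 0.0, -1.0]]
wrist_force: [0.6, -0.0, -0.4]
width: 0.002
```

```bash
python3 drive.py '{"ticks":[[-0.0061, -0.0016, 0, 0, 0, -0.1], [-0.0061, -0.0016, 0, 0, 0, -0.1], [-0.0061, -0.0016, 0, 0, 0, -0.1], [-0.0061, -0.0016, 0, 0, 0, -0.1]]}'|sed -n 2,5p;  python3 drive.py '{"ticks":[[-0.0061, -0.0016, 0, 0, 0, -0.1], [-0.0061, -0.0016, 0, 0, 0, -0.1], [-0.0061, -0.0016, 0, 0, 0, -0.1], [-0.0061, -0.0016, 0, 0, 0, -0.1]]}'|sed -n 2,5p
python3 - <<'E'
from h import *
o=robot.get_obs();p=np.array(o["tool_pos"]);R=np.array(o["ee_rot"])
print("tool line angle",np.arctan2(R[1,1],R[0,1])-.645,"knob est",p-.019*R[:,0],"pivot from tool",p+R@[-.019,.06,0])
E
```

```text
tool_pos: [0.4537, 0.2053, 0.0917]
ee_rot: [[-1.0, 0.03, -0.001], [0.03, 1.0, -0.0], [0.001, -0.0, -1.0]]
wrist_force: [-3.1, -1.6, 1.0]
width: 0.001
tool_pos: [0.4786, 0.2021, 0.0916]
ee_rot: [[-0.932, -0.361, -0.0], [-0.361, 0.932, -0.0], [0.001, -0.0, -1.0]]
wrist_force: [-3.5, 1.5, 0.1]
width: 0.003
tool line angle 1.2954028699772366 knob est [0.49634889 0.20894428 0.09162922] pivot from tool [0.47467398 0.26489245 0.09161994]
```

```bash
python3 drive.py '{"ticks":[[-0.0049, -0.0013, 0, 0, 0, -0.08], [-0.0035, -0.001, 0, 0, 0, -0.06], [0, 0, 0, 0, 0, 0]]}'|sed -n 2,5p; python3 drive.py '{"ticks":[[-0.0015, 0, 0, 0, 0, 0], [0, 0, 0, 0, 0, 0]]}'|sed -n 2,5p; python3 drive.py '{"ticks":[[-0.0015, 0, 0, 0, 0, 0], [0, 0, 0, 0, 0, 0]]}'|sed -n 2,5p
```

```text
tool_pos: [0.485, 0.2023, 0.091]
ee_rot: [[-0.874, -0.486, -0.005], [-0.486, 0.874, -0.002], [0.006, 0.0, -1.0]]
wrist_force: [-17.8, -6.7, 11.3]
width: -0.004
tool_pos: [0.4852, 0.2025, 0.0909]
ee_rot: [[-0.875, -0.485, -0.007], [-0.485, 0.875, -0.004], [0.008, 0.0, -1.0]]
wrist_force: [-24.1, -10.8, 16.9]
width: -0.001
tool_pos: [0.4856, 0.2025, 0.0906]
ee_rot: [[-0.875, -0.485, -0.01], [-0.485, 0.875, -0.005], [0.011, 0.0, -1.0]]
wrist_force: [-29.9, -15.3, 19.7]
width: 0.002
```

```bash
python3 drive.py '{"ticks":[[0.01, 0, 0, 0, 0, 0], [0.02, 0, 0, 0, 0, 0], [0.01, 0, -0.04, 0, 0, 0], [0, 0, -0.05, 0, 0, 0], [0, 0, -0.05, 0, 0, 0], [0, 0, -0.03, 0, 0, 0], [0, 0, 0, 0, 0, 0], [0, 0, 0, 0, 0, 0]]}'
python3 - <<'E'
from h import *
c=robot.calibration("wrist");i=robot.read_camera("wrist");np.savez("w7.npz",**c);cv2.imwrite("pics/w7.png",i[:,:,::-1])
top=proj([(.505,.2134,.094),(.505,.2134,.054),(.511,.2925,.102),(.475,.2654,.06)],c);print(top.round(1).tolist())
u,v=top[0].astype(int);g=i.max(2);v0,u0=max(v-60,0),max(u-60,0)
for r in range(v0,min(v+61,420),4): print(r,"".join("#" if x<45 else "+" if x<75 else "." for x in g[r,u0:u0+160:3]))
print(u0)
cs=[robot.calibration(n) for n in ("scene","side")]
E
```

```text
clock: 23.9
tool_pos: [0.4548, 0.1853, 0.2611]
ee_rot: [[-0.874, -0.487, -0.0], [-0.487, 0.874, -0.0], [0.0, 0.0, -1.0]]
wrist_force: [0.0, -1.1, -0.4]
width: 0.002
finger_force: 0.0
[[277.3, 249.9], [277.2, 233.7], [348.3, 296.7], [336.5, 235.1]]
189 ......................................................
193 .....................+................................
197 ......................................................
201 ......................................................
205 ..........................................+...........
209 .................................++++++++++...........
213 .................................+....................
217 ............+++++++++++...............................
221 ...................+++................+++.............
225 ..................#####++....+++++...+................
229 .................+#####+++++++++......................
233 .................+#####++++++++++.....................
237 ..................#####+..............................
241 ..................#####+..............................
245 ..................####
[... 280 characters left out ...]
...+####....+##....#####.......................
269 ..........#####....+##....#####.............++........
273 ..........#####....###....+####......##########.......
277 ..........####+....###....+#####.....##########+......
281 .........#####+....###.....#####.....+##########......
285 .........#####+....###.....#####......###++++++.......
289 .........#####+....###....+#####+.....+...............
293 ........+########..+##..#########.....................
297 .......###########.+##.###########....................
301 ......+############################........+#######+..
305 .....+##############################+.....############
309 +########################################+############
217
```

```bash
python3 -c "
from workcell import robot
print(robot.finish_job())"
```

```text
the job is handed in; nothing more can be done
None
```

I clamped the short offcut in the vise and handed the job in at about 24 s. It sits on the parallels with the jaw snug against it, and the lever is thrown to its stop (knob where 1.45 rad puts it). I didn't measure the clamping force or look at the offcut again after locking, and no verdict came back.

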